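# Restock the warmer and hold its lid half open

### The arm

A 6-joint arm with a two-finger parallel gripper is mounted at the origin on a cart in front of the work surface, level with it; the furniture and walls round the work are solid. World frame = base frame: x ahead of the robot, y to its left, z up, the work surface at z = 0. Lengths are in m, angles in rad, forces in N, time in s.
With the tool pointing down it reaches from about 0.35 to 0.775 m from the base axis. Payload 5.5 kg.
Tool frame: the origin (TCP) lies midway between the tips of the shut fingers; the grasp point (between the pads) lies 19 mm behind it; z points along the fingers, y is the line along which they close (so a half turn about z gives the same grasp; the last joint's range is limited). The gripper opens to 85 mm and grips with 20 to 120 N. Pads are 22 mm wide; open, the fingers measure 114 mm over their backs; the gripper's body (76 mm by 85 mm) begins 54 mm behind the grasp point. The pads swing forward as they close: fully open they stand 13 mm farther back than shut.
Start: joints at [-1.37, 0.313, 0.046, 1.304, 0, 1.431], TCP at [0.192, -0.542, 0.231] pointing down, gripper open.
Joint ranges: [-2.76, 2.76], [-0.86, 1.69], [-1.03, 1.26], [-2.2, 2.34], [-1.47, 1.5], [-3.14, 3.14]. Speed limits (rad/s): [2.57, 2.57, 3.14, 3.14, 3.14, 3.14].

### API

Orientations are given as a unit quaternion [w, x, y, z].
In Python, from workcell import env gives the robot as it stands. The module is installed in compiled form; this text tells all that it offers.
- The arm moves only by the tool carry_out, never from a script. Its argument "series" is a list of rows, each an object with "delta_rot": the turn, a rotation vector about the world's x, y, z normalised to -1 to 1, where 1 is 0.1 rad, a list of three; "travel": the shift along the world's x, y, z normalised to -1 to 1, where 1 is 0.025 m, a list of three; "fingers": the closure, from -1 (fully open) to 1 (shut). In form: [{"delta_rot": [ax, ay, az], "travel": [tx, ty, tz], "fingers": fingers}, ...]. A call has 1 to 5 rows; each row shifts and turns the commanded pose from where the row before left it; what a row does not reach is not made up. A row lasts 1/8 s, in which the tool goes at most 62.5 mm and 10.7 degrees, less where a joint would pass 70% of its speed; a pose out of reach is approached as far as the arm can. A call with a number of a shift or a turn outside -1 to 1 is refused whole. A call with a gripper value outside its range is refused whole. The fingers move at their own pace and stop on an object; "squeeze" is the grip in N (left out, the last holds). Time passes only in rows, so rows that do not move let the fingers close. It gives the time, the measured TCP pose, the force, the opening and the grip force at its end, in the units of the state.
- env.get_state(): the state, without advancing time (a new reading comes with each control period).
- env.read_camera(name): name is "side" or "top"; returns a dict with "color" (420x560x3 uint8, red, green, blue), "fx", "fy", "cx", "cy" (pixels), "D" ([k1, k2, p1, p2, k3] as OpenCV has them; the pictures are not rectified), "world_from_camera" (4x4, takes a point from camera to world coordinates). Camera axes: x right, y up, looking along -z (the intrinsics and any distortion apply to the point x, -y, -z); pixel columns grow to the right and rows downward; lengths in m; the calibration is good to about 2 mm. A picture is of the moment at which its call begins. There is no depth.
- env.hand_in(): hands the job in; it is judged then, once.
The state is a dict: "clock": time; "joint_pos": joint angles; "qvel": joint speeds; "tau": joint torques, N m; "tcp_pos": TCP position; "orientation": TCP orientation; "wrist_force": force on the tool from outside, world axes, zero at the start; "ft_torque": the same for the moment, N m; "finger_gap": finger opening in m; "grip_force": force on a finger pad.
Only numpy, scipy, OpenCV 4.12 (cv2) and the standard library are available. Lean on these libraries where they do the work, as an engineer would, in place of code of your own. Each camera call takes 0.05 s, during which the arm holds its last target. There are 200 camera calls.

### The job

Four hot potato bites wait in the shallow tray: using the flat scoop and never your fingers, tip all four into the pan of the small food warmer, then lay the scoop back flat in its tray and let go of it. So that the bites can steam off without going cold, take the warmer's lid by its black bar and lower it from its stop to half open, about 45 degrees above shut; it has no stay and must not drop shut, so finish still gripping the bar and holding the lid still there. Leave the other things on the counter where they are.

Things in the scene. Friction and masses are not known exactly. Their poses are not given: they have to be found in the camera images.
- warmer: small countertop food warmer, a steel box 136 mm deep (its x axis, which points from the control panel at the front to the hinge at the rear) x 200 mm wide (its y) x 118 mm high, fixed to the counter; origin at the centre of its underside. The pan open at its top is 100 mm (x) x 164 mm (y) inside, walls upright, floor at z = 56 mm, rim at z = 118 mm, centred on the origin
- lid_angle (a joint): opening angle (rad) of the warmer's steel lid (130 mm from hinge to free edge, 196 mm wide, 4 mm thick, about 0.35 kg with its bar), hinged along the rear rim: 0 = shut and level, 1.57 = upright, 1.70 = leaning back on its stop, where it stands at the start. It has no stay: below about 1.4 it falls shut
- warmer_lid: the lid itself; origin at the middle of its hinge line (parallel to the warmer's y), at x = +64 mm, z = 125 mm in the warmer's frame; it turns with the lid: -x points from the hinge to the free edge along the lid, z out of its outer face
- lid_bar (a point): black handle bar on the lid's outer face, round, 12 mm thick, 110 mm long along the warmer's y, on two 9 mm posts at 50 mm either side of its middle; this point is the bar's middle, 108 mm from the hinge along the lid and 45 mm outward from the hinge line (35 mm clear between bar and lid)
- tray: shallow open steel tray, 90 mm wide (its y, 86 mm inside) and 26 mm high, walls and floor 2 mm, fixed to the counter; along its x the flat floor runs from -87 to +80 mm, where the end wall leans outward a little (rim at +86 mm); the other walls are upright; origin on its underside; its +x points to the end with the bites, -x to the end where the scoop's handle leans out
- scoop: loose flat-bottomed metal scoop, about 0.11 kg, lying in the tray with its open mouth at its +x and its black handle at -x; the flat floor is 66 mm long (x) and 76 mm wide (y), 1.5 mm thick, side walls 24 mm high, falling to 13 mm and ending 12 mm behind the lip, back wall 24 mm; origin at the centre of the floor's underside, z up out of the floor
- scoop_grip (a point): grip point in the middle of the scoop's handle (84 mm behind the scoop's origin, 61 mm above its underside); the handle is a straight bar 16 mm wide across the scoop's y with flat sides, 14 mm thick, 92 mm long, rising backwards at 35 degrees
- scoop_lip (a point): middle of the scoop's front lip, underside, 33 mm ahead of the scoop's origin
- bite_0: one of four loose fried potato bites, a lens-shaped brown puck 28 mm across and 17 mm thick, 15 g; origin at its centre. Oily: it slides at a slope of about 20 degrees
- bite_1: one of four loose fried potato bites, a lens-shaped brown puck 28 mm across and 17 mm thick, 15 g; origin at its centre. Oily: it slides at a slope of about 20 degrees
- bite_2: one of four loose fried potato bites, a lens-shaped brown puck 28 mm across and 17 mm thick, 15 g; origin at its centre. Oily: it slides at a slope of about 20 degrees
- bite_3: one of four loose fried potato bites, a lens-shaped brown puck 28 mm across and 17 mm thick, 15 g; origin at its centre. Oily: it slides at a slope of about 20 degrees
- probe: bystander: loose probe thermometer, 34 x 193 x 20 mm, lying between tray and warmer; origin at its underside
- pepper_shaker: bystander: steel pepper shaker, 47 mm across, 66 mm high, behind the tray; origin at its underside
- dredger: bystander: dark steel shaker, 51 mm across, 96 mm high, behind the tray; origin at its underside
- dip_cup_1: bystander: small steel dip cup, 63 mm across, 36 mm high, behind the tray; origin at its underside
- timer: bystander: blue kitchen timer, 25 x 74 x 62 mm high, standing on the raised steel box; origin at its underside
- label_roll: bystander: roll of white labels, 60 mm across, 25 mm high, on the raised steel box; origin at its underside
- carton_white_top: bystander: upturned food carton, 148 x 148 x 47 mm high, on the raised steel box, next to a fixed low stack of cartons; origin at its underside
- right_box: fixed raised steel box on the counter behind the warmer; of its origin x -15 to +205 mm, y +-210 mm, top at z 176 mm; at its left end a screen 195 mm high runs 190 mm forward. Carry loads from tray to warmer in front of it or above it. (At the far left a fixed shelf frame: front rail along y at x = 0.41 m, z 0.44 to 0.48 m, ending at its post at y = 0.50 to 0.54 m)

How it is judged:
By the outcome, as a careful person would: the job done as asked, in the order asked, and still so for the second after the job is handed in, while the arm keeps its last pose, push and grip.
It also fails if it takes over 72 s, if anything falls off the work surface, if the arm or the gripper's body presses on something with over 40 N, if the wrist force passes 120 N, or if a joint passes its speed limit or range.

## Working session

There is one attempt and no reset: what is moved stays moved. The work goes in short steps, Python scripts to look and compute and a tool call to move; the robot and the scene stay as the last step left them, time stands still between calls to the robot, and variables do not carry over. Pictures are saved under pics/ and viewed, at most 10 in all, crops included, and the job is handed in when it is done.

Besides the shell and the picture viewer there is one more tool, called as name(argument=value, ...) on one line, values as JSON. carry_out: Moves the arm, as the interface text tells. Its arguments: {"type":"object","properties":{"series":{"type":"array","items":{"type":"object","properties":{"delta_rot":{"type":"array","items":{"type":"number"}},"travel":{"type":"array","items":{"type":"number"}},"fingers":{"type":"number"}}}},"squeeze":{"type":"number"}},"required":["series"]}

```bash
mkdir -p pics
cat > h.py <<'E'
import numpy as np, cv2
from workcell import env
def snap(n,f):
    c=env.read_camera(n); cv2.imwrite('pics/'+f,c['color'][:,:,::-1]); return c
def ray(c,u,v):
    K=np.array([[c['fx'],0,c['cx']],[0,c['fy'],c['cy']],[0,0,1.]])
    p=cv2.undistortPoints(np.array([[[u,v]]],float),K,np.array(c['D'],float))[0,0]
    T=np.array(c['world_from_camera']); d=T[:3,:3]@np.array([p[0],-p[1],-1.]); return T[:3,3],d/np.linalg.norm(d)
def onz(c,u,v,z):
    o,d=ray(c,u,v); return o+d*(z-o[2])/d[2]
def tri(c1,p1,c2,p2):
    o1,d1=ray(c1,*p1);o2,d2=ray(c2,*p2)
    s,t=np.linalg.lstsq(np.stack([d1,-d2],1),o2-o1,rcond=None)[0]
    a,b=o1+s*d1,o2+t*d2; return (a+b)/2,np.linalg.norm(a-b)
def proj(c,P):
    T=np.array(c['world_from_camera']);q=T[:3,:3].T@(np.array(P)-T[:3,3]);q=q*[1,-1,-1]
    K=np.array([[c['fx'],0,c['cx']],[0,c['fy'],c['cy']],[0,0,1.]])
    return cv2.projectPoints(q.reshape(1,1,3),np.zeros(3),np.zeros(3),K,np.array(c['D'],float))[0][0,0]
E
python3 - <<'E'
from h import *
import pickle
d={}
for n in('top','side'):
    d[n]=snap(n,n+'0.png'); print(n,np.round(d[n]['world_from_camera'],3).tolist(),d[n]['fx'])
pickle.dump(d,open('c0.pkl','wb'))
s=env.get_state();print({k:np.round(v,3).tolist() for k,v in s.items()})
E
```

```text
top [[-0.003, 0.996, -0.089, 0.482], [-1.0, -0.003, -0.0, -0.028], [-0.0, 0.089, 0.996, 1.362], [0.0, 0.0, 0.0, 1.0]] 505.76171028727424
side [[-0.916, 0.267, -0.3, 0.247], [-0.402, -0.622, 0.672, 0.715], [-0.008, 0.736, 0.677, 0.863], [0.0, 0.0, 0.0, 1.0]] 419.85550902302356
{'clock': 0.1, 'joint_pos': [-1.37, 0.314, 0.045, 1.304, -0.0, 1.431], 'qvel': [-0.001, -0.002, 0.003, 0.001, -0.0, -0.0], 'tau': [0.002, -48.173, 29.924, 0.013, -0.0, 0.0], 'tcp_pos': [0.192, -0.541, 0.23], 'orientation': [-0.001, 0.986, 0.17, -0.0], 'wrist_force': [0.146, -0.16, 0.188], 'ft_torque': [0.064, -0.033, 0.035], 'grip_force': 0.0, 'finger_gap': 0.085}
```

View pics/top0.png

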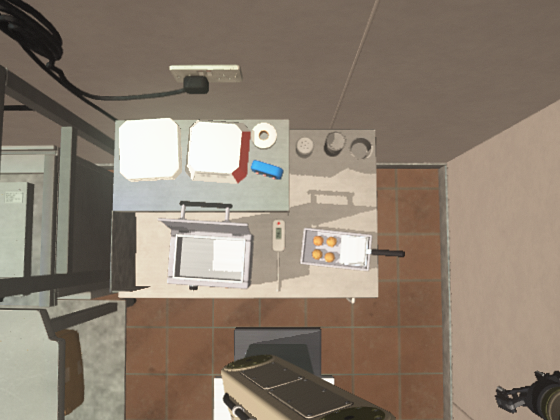

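View pics/side0.png

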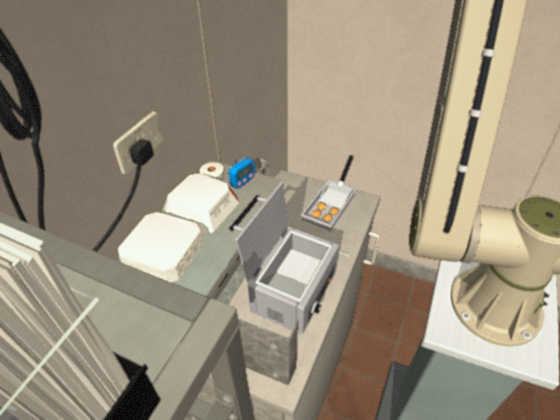

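The top picture shows the tray at about px (338,250) with the bites at (312-332, 240-257), the scoop handle running to (403,253), the warmer at (210,258) and the lid bar at (205,205). The side picture shows the same layout. I'll enlarge both regions.

Run:
```python
from h import *
t=cv2.imread('pics/top0.png'); s=cv2.imread('pics/side0.png')
a=cv2.resize(t[190:310,155:415],None,fx=3,fy=3,interpolation=cv2.INTER_CUBIC)
b=cv2.resize(s[150:350,220:390],None,fx=3,fy=3,interpolation=cv2.INTER_CUBIC)
cv2.imwrite('pics/a.png',a);cv2.imwrite('pics/b.png',b)
import pickle
d=pickle.load(open('c0.pkl','rb'))
hsv=cv2.cvtColor(t,cv2.COLOR_BGR2HSV)
m=cv2.inRange(hsv,(5,120,120),(25,255,255)); m[:225]=0;m[270:]=0;m[:,:300]=0;m[:,350:]=0
n,_,st,ce=cv2.connectedComponentsWithStats(m)
for i in range(1,n):
    if st[i,4]>15: print(st[i],ce[i],onz(d['top'],*ce[i],0.0105).round(4))
```

```text
[314 236   9   9  71] [317.91549296 240.21126761] [ 0.5134 -0.1206  0.0105]
[327 237   9  10  69] [331.01449275 241.26086957] [ 0.5105 -0.1555  0.0105]
[313 250   9   9  68] [316.75       253.83823529] [ 0.4772 -0.1171  0.0105]
[325 253   9   9  69] [329.10144928 256.91304348] [ 0.4689 -0.15    0.0105]
```

View pics/a.png

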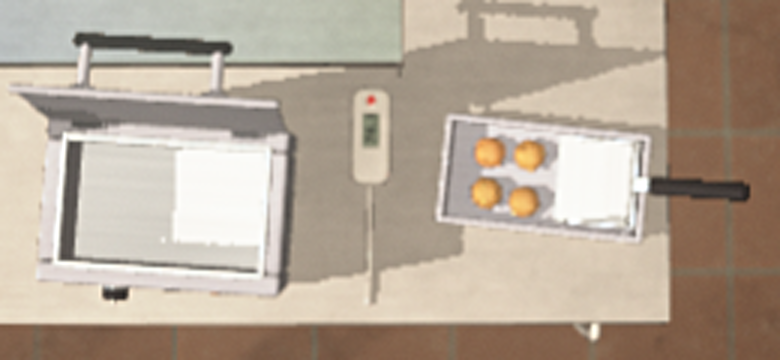

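View pics/b.png

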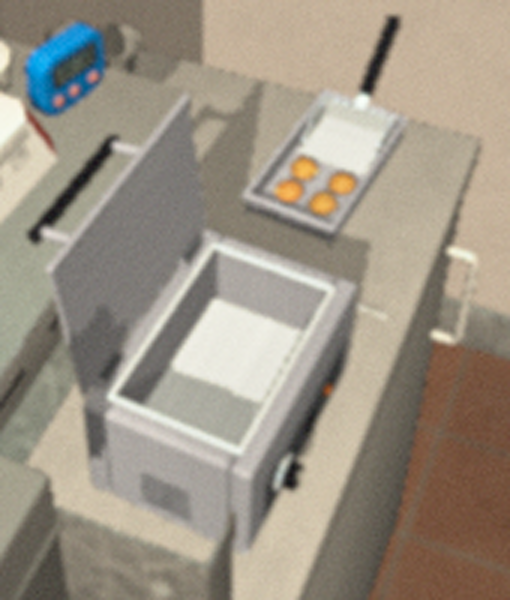

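Enlarged: tray rim corners are at a-crop (445,116), (648,137), (641,241), (437,218). The handle runs (648,186)-(748,190), the bar (78,38)-(228,47), and the pan rim (64,133), (274,145), (266,277), (50,266). I'll triangulate these.

Run:
```python
from h import *
import pickle
d=pickle.load(open('c0.pkl','rb'));t,s=d['top'],d['side']
A=lambda x,y:(155+x/3,190+y/3)
B=lambda x,y:(220+x/3,150+y/3)
C=[onz(t,*A(*p),.026)[:2] for p in[(445,116),(648,137),(641,241),(437,218)]]
print('tray',np.round(C,4).tolist(),[round(np.linalg.norm(C[i]-C[i-1]),4) for i in range(4)])
ax=(C[0]+C[3]-C[1]-C[2])/2;ax/=np.linalg.norm(ax);print('axis',ax,'rimcentre',np.mean(C,0),'origin(-89..86 rim)',np.mean(C,0)+ax*.0015)
o=np.mean(C,0)+ax*.0015
for n,p,q in[('hend',(748,190),(393,20)),('hroot',(648,186),(363,103)),('barL',(78,38),(38,236)),('barR',(228,47),(113,142))]:
    P,e=tri(t,A(*p),s,B(*q));r=P[:2]-o;print(n,P.round(4),round(e,4),'tray xy',round(r@ax,4),round(r@[-ax[1],ax[0]],4))
W=[onz(t,*A(*p),.118)[:2] for p in[(64,133),(274,145),(266,277),(50,266)]]
print('warm',np.round(W,4).tolist(),[round(np.linalg.norm(W[i]-W[i-1]),4) for i in range(4)],np.mean(W,0))
W=[onz(s,*B(*p),.118)[:2] for p in[(217,245),(337,291),(240,451),(112,396)]]
print('warm side',np.round(W,4).tolist(),[round(np.linalg.norm(W[i]-W[i-1]),4) for i in range(4)],np.mean(W,0))
for P in[(.5134,-.1206),(.5105,-.1555),(.4772,-.1171),(.4689,-.15)]:
    r=np.array(P)-o;print('bite',(r@ax).round(4),(r@[-ax[1],ax[0]]).round(4))
for p in[(560,140),(553,222)]: # scoop lip corners
    r=onz(t,*A(*p),.004)[:2]-o;print('lip',(r@ax).round(4),(r@[-ax[1],ax[0]]).round(4))
```

```text
tray [[0.5436, -0.0812], [0.5245, -0.2601], [0.4334, -0.2525], [0.4543, -0.0737]] [np.float64(0.0897), np.float64(0.1799), np.float64(0.0914), np.float64(0.18)]
axis [0.11132586 0.99378396] rimcentre [ 0.48892919 -0.1668633 ] origin(-89..86 rim) [ 0.48909618 -0.16537263]
hend [ 0.4784 -0.3357  0.0757] 0.0017 tray xy -0.1705 -0.0083
hroot [ 0.4821 -0.2602  0.02  ] 0.0015 tray xy -0.095 -0.0036
barL [0.5924 0.2027 0.2237] 0.0038 tray xy 0.3773 -0.0617
barR [0.5873 0.0901 0.2203] 0.0001 tray xy 0.2649 -0.0691
warm [[0.5262, 0.2355], [0.5161, 0.0626], [0.4087, 0.0689], [0.4176, 0.2456]] [np.float64(0.1091), np.float64(0.1732), np.float64(0.1075), np.float64(0.1769)] [0.46714312 0.15312745]
warm side [[0.5095, 0.0689], [0.4046, 0.0773], [0.419, 0.2438], [0.5216, 0.2368]] [np.float64(0.1684), np.float64(0.1053), np.float64(0.1671), np.float64(0.1028)] [0.46366448 0.15670368]
bite 0.0472 -0.0192
bite 0.0122 -0.0202
bite 0.0466 0.0172
bite 0.013 0.0218
lip -0.0156 -0.0357
lip -0.0167 0.0376
```

carry_out(series=[{"delta_rot": [0, 0, 0.98], "travel": [0.96, 0.83, 0], "fingers": -1}, {"delta_rot": [0, 0, 0.98], "travel": [0.96, 0.83, 0], "fingers": -1}, {"delta_rot": [0, 0, 0.98], "travel": [0.96, 0.83, 0], "fingers": -1}, {"delta_rot": [0, 0, 0.98], "travel": [0.96, 0.83, 0], "fingers": -1}, {"delta_rot": [0, 0, 0.98], "travel": [0.96, 0.83, 0], "fingers": -1}])

```text
clock: 0.72
tcp_pos: [0.3127, -0.4372, 0.2309]
orientation: [-0.0, 0.914, 0.405, -0.0]
wrist_force: [0.2, 0.3, -0.5]
finger_gap: 0.0854
grip_force: 0.0
```

carry_out(series=[{"delta_rot": [0, 0, 0.98], "travel": [0.96, 0.83, 0], "fingers": -1}, {"delta_rot": [0, 0, 0.98], "travel": [0.96, 0.83, 0], "fingers": -1}, {"delta_rot": [0, 0, 0.98], "travel": [0.96, 0.83, 0], "fingers": -1}, {"delta_rot": [0, 0, 0.98], "travel": [0.96, 0.83, 0], "fingers": -1}, {"delta_rot": [0, 0, 0.98], "travel": [0.96, 0.83, 0], "fingers": -1}])

```text
clock: 1.35
tcp_pos: [0.4327, -0.3335, 0.2309]
orientation: [-0.0, 0.789, 0.615, -0.0]
wrist_force: [0.2, 0.2, 0.9]
finger_gap: 0.0852
grip_force: 0.0
```

carry_out(series=[{"delta_rot": [0, 0, 0.98], "travel": [0.96, 0.83, 0], "fingers": -1}, {"delta_rot": [0, 0, 0.98], "travel": [0.96, 0.83, 0], "fingers": -1}, {"delta_rot": [0.87, -0.04, 0], "travel": [0, 0, -1], "fingers": -1}, {"delta_rot": [0.87, -0.04, 0], "travel": [0, 0, -1], "fingers": -1}, {"delta_rot": [0.87, -0.04, 0], "travel": [0, 0, -1], "fingers": -1}])

```text
clock: 1.98
tcp_pos: [0.4803, -0.2926, 0.1555]
orientation: [-0.091, 0.719, 0.682, 0.095]
wrist_force: [-0.2, 0.0, -0.6]
finger_gap: 0.0856
grip_force: 0.0
```

carry_out(series=[{"delta_rot": [0, 0, 0], "travel": [0, 0, -1], "fingers": -1}, {"delta_rot": [0, 0, 0], "travel": [0, 0, -1], "fingers": -1}, {"delta_rot": [0, 0, 0], "travel": [0, 0, -1], "fingers": -1}, {"delta_rot": [0, 0, 0], "travel": [0, 0, -1], "fingers": -1}, {"delta_rot": [0, 0, 0], "travel": [0, 0, -0.4], "fingers": -1}])

```text
clock: 2.6
tcp_pos: [0.4792, -0.2921, 0.0445]
orientation: [-0.092, 0.72, 0.682, 0.094]
wrist_force: [0.1, -0.4, 0.5]
finger_gap: 0.0853
grip_force: 0.0
```

carry_out(series=[{"delta_rot": [0, 0, 0], "travel": [0, 0, 0], "fingers": 0.2}, {"delta_rot": [0, 0, 0], "travel": [0, 0, 0], "fingers": 0.2}, {"delta_rot": [0, 0, 0], "travel": [0, 0, 0], "fingers": 0.2}], squeeze=20)

```text
clock: 2.98
tcp_pos: [0.4808, -0.2935, 0.0474]
orientation: [-0.089, 0.72, 0.682, 0.094]
wrist_force: [-0.3, 0.7, -0.2]
finger_gap: 0.035
grip_force: 0.0
```

Run:
```python
from h import *
t=snap('top','t1.png');s=snap('side','s1.png')
a=cv2.imread('pics/t1.png')[215:285,290:415];b=cv2.imread('pics/s1.png')[130:240,290:400]
a=cv2.resize(a,None,fx=4,fy=4,interpolation=3);b=cv2.resize(b,None,fx=4,fy=4,interpolation=3)
h=max(a.shape[0],b.shape[0]);o=np.zeros((h+0,a.shape[1]+b.shape[1],3),np.uint8);o[:a.shape[0],:a.shape[1]]=a;o[:b.shape[0],a.shape[1]:]=b
cv2.imwrite('pics/ab1.png',cv2.resize(o,(800,int(800*h/o.shape[1]))))
print(env.get_state()['finger_gap'])
```

```text
0.03390661433670127
```

View pics/ab1.png

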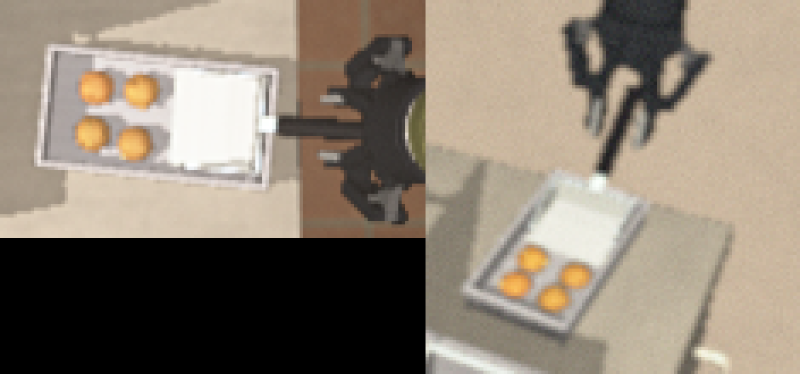

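Both views show the handle centred between the pads, at about (325,128) in the left half. I'll close now.

carry_out(series=[{"delta_rot": [0, 0, 0], "travel": [0, 0, 0], "fingers": 1}, {"delta_rot": [0, 0, 0], "travel": [0, 0, 0], "fingers": 1}, {"delta_rot": [0, 0, 0], "travel": [0, 0, 0], "fingers": 1}, {"delta_rot": [0, 0, 0], "travel": [0, 0, 0], "fingers": 1}], squeeze=110)

```text
clock: 3.58
tcp_pos: [0.4805, -0.2933, 0.0468]
orientation: [-0.09, 0.72, 0.682, 0.094]
wrist_force: [-0.9, -1.1, 6.4]
finger_gap: 0.0141
grip_force: 107.2
```

carry_out(series=[{"delta_rot": [-0.1, 0, -0.3], "travel": [-0.1, 0.2, 0], "fingers": 1}, {"delta_rot": [0, 0, -0.3], "travel": [-0.1, 0.4, 0], "fingers": 1}, {"delta_rot": [0, 0, 0], "travel": [0.05, 0.45, 0], "fingers": 1}, {"delta_rot": [0, 0, 0], "travel": [0.05, 0.45, 0], "fingers": 1}])

```text
clock: 4.08
tcp_pos: [0.4785, -0.257, 0.0473]
orientation: [-0.082, 0.741, 0.66, 0.093]
wrist_force: [-0.4, -4.7, 7.9]
finger_gap: 0.0144
grip_force: 107.5
```

```bash
cat > v.py <<'E'
import sys
from h import *
n=sys.argv[1]
t=snap('top',f't{n}.png');s=snap('side',f's{n}.png')
x0,x1,y0,y1=map(int,sys.argv[2:6]);X0,X1,Y0,Y1=map(int,sys.argv[6:10])
a=cv2.imread(f'pics/t{n}.png')[y0:y1,x0:x1];b=cv2.imread(f'pics/s{n}.png')[Y0:Y1,X0:X1]
a=cv2.resize(a,(400,int(400*a.shape[0]/a.shape[1])),interpolation=3);b=cv2.resize(b,(400,int(400*b.shape[0]/b.shape[1])),interpolation=3)
o=np.zeros((max(len(a),len(b)),800,3),np.uint8);o[:len(a),:400]=a;o[:len(b),400:]=b
cv2.imwrite(f'pics/ab{n}.png',o)
st=env.get_state();print(np.round(st['tcp_pos'],4),np.round(st['orientation'],3),np.round(st['joint_pos'],2),np.round(st['wrist_force'],1),np.round(st['ft_torque'],2))
E
python3 v.py 2 290 390 220 280 290 380 150 240
```

```text
[ 0.4785 -0.2554  0.0472] [-0.083  0.74   0.661  0.094] [-0.75  0.48 -0.21  1.03  0.2   0.92] [ 0.8 -0.4  5. ] [ 0.37 -0.33 -0.17]
```

View pics/ab2.png

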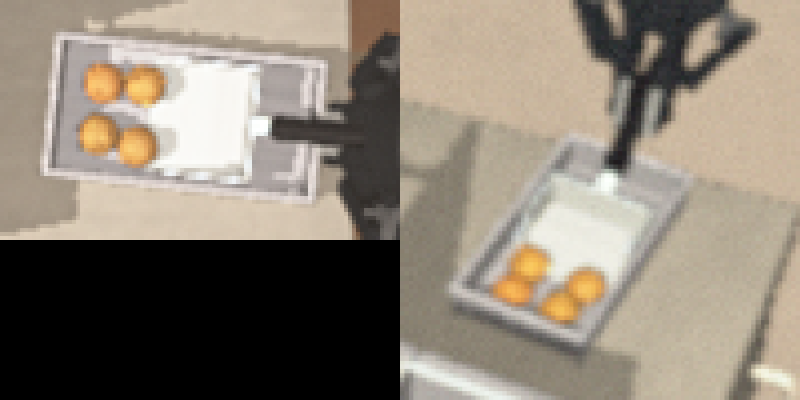

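Run:
```python
import cv2
a=cv2.imread('pics/t2.png')[224:276,296:376]
cv2.imwrite('pics/z2.png',cv2.resize(a,None,fx=10,fy=10,interpolation=cv2.INTER_CUBIC))
```

```text
(no output)
```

View pics/z2.png

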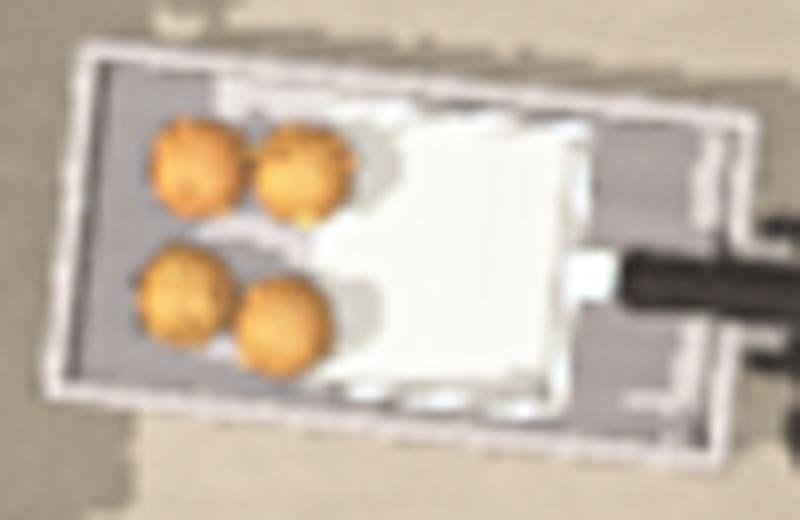

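The enlarged view shows the scoop centred and parallel in the tray, its back wall running (587,130)-(560,415). The lip is starting under the rear pair of bites, so I'll keep pushing.

carry_out(series=[{"delta_rot": [0, 0, 0], "travel": [0.035, 0.3, -0.02], "fingers": 1}, {"delta_rot": [0, 0, 0], "travel": [0.035, 0.3, 0], "fingers": 1}, {"delta_rot": [0, 0, 0], "travel": [0.035, 0.3, 0], "fingers": 1}, {"delta_rot": [0, 0, 0], "travel": [0.035, 0.3, 0], "fingers": 1}, {"delta_rot": [0, 0, 0], "travel": [0.035, 0.3, 0], "fingers": 1}])

```text
clock: 4.8
tcp_pos: [0.4836, -0.2205, 0.0473]
orientation: [-0.081, 0.741, 0.66, 0.093]
wrist_force: [-0.8, -6.7, 9.1]
finger_gap: 0.0145
grip_force: 107.8
```

carry_out(series=[{"delta_rot": [0, 0, 0], "travel": [0.025, 0.2, 0], "fingers": 1}, {"delta_rot": [0, 0, 0], "travel": [0.025, 0.2, 0], "fingers": 1}])

```text
clock: 5.05
tcp_pos: [0.4848, -0.2105, 0.0472]
orientation: [-0.081, 0.741, 0.66, 0.093]
wrist_force: [-0.9, -8.2, 8.6]
finger_gap: 0.0145
grip_force: 107.8
```

```bash
python3 v.py 3 290 390 220 280 290 380 150 240
python3 - <<'E'
import cv2
a=cv2.imread('pics/t3.png')[224:276,296:376]
cv2.imwrite('pics/z3.png',cv2.resize(a,None,fx=10,fy=10,interpolation=cv2.INTER_CUBIC))
E
```

```text
[ 0.4848 -0.2099  0.0472] [-0.081  0.741  0.66   0.093] [-0.68  0.44 -0.27  0.99  0.21  0.99] [-0.  -6.   7.5] [-0.2  -0.12 -0.14]
```

View pics/z3.png

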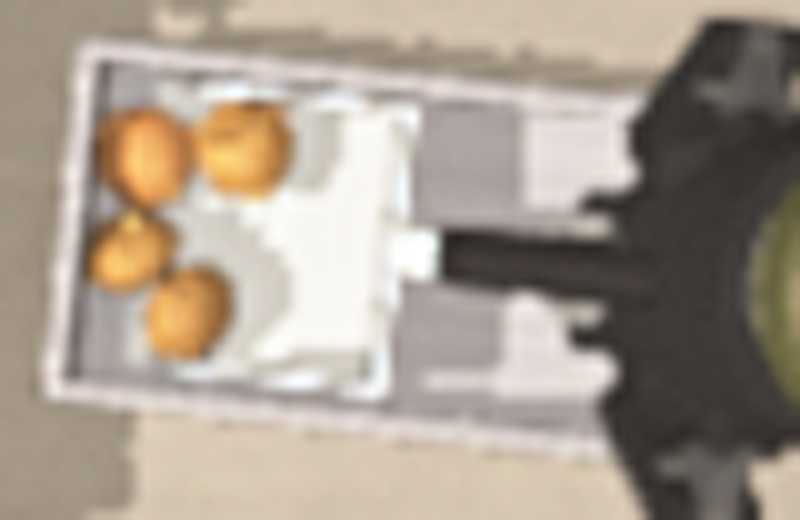

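The rear pair sits on the scoop and the front pair is against the end wall, at about (100-190, 110-290). Next I'll creep forward until it touches.

carry_out(series=[{"delta_rot": [0, 0, 0], "travel": [0.012, 0.12, 0], "fingers": 1}, {"delta_rot": [0, 0, 0], "travel": [0.012, 0.12, 0], "fingers": 1}, {"delta_rot": [0, 0, 0], "travel": [0.012, 0.12, 0], "fingers": 1}])

```text
clock: 5.52
tcp_pos: [0.4858, -0.2018, 0.0473]
orientation: [-0.081, 0.741, 0.66, 0.093]
wrist_force: [-0.8, -8.0, 9.5]
finger_gap: 0.0142
grip_force: 107.9
```

carry_out(series=[{"delta_rot": [0, 0, 0], "travel": [0.01, 0.08, 0], "fingers": 1}, {"delta_rot": [0, 0, 0], "travel": [0.01, 0.08, 0], "fingers": 1}])

```text
clock: 5.78
tcp_pos: [0.4863, -0.1978, 0.0473]
orientation: [-0.081, 0.741, 0.66, 0.093]
wrist_force: [-2.4, -10.9, 11.7]
finger_gap: 0.0148
grip_force: 108.1
```

```bash
cat > bites.py <<'E'
import sys
from h import *
z=float(sys.argv[1])
for n in('top','side'):
    c=env.read_camera(n);hsv=cv2.cvtColor(c['color'],cv2.COLOR_RGB2HSV)
    cv2.imwrite(f'pics/last_{n}.png',c['color'][:,:,::-1])
    m=cv2.inRange(hsv,(5,120,110),(25,255,255))
    k,_,st,ce=cv2.connectedComponentsWithStats(m)
    for i in range(1,k):
        if st[i,4]>20 and st[i,4]<600 and ((n=='top' and 150<ce[i][0]<345 and 190<ce[i][1]<290) or (n=='side' and 220<ce[i][0]<400 and 100<ce[i][1]<360)): print(n,st[i].tolist(),ce[i].round(1),onz(c,*ce[i],z).round(4))
s=env.get_state();print(s['clock'],np.round(s['wrist_force'],1),np.round(s['tcp_pos'],4),np.round(s['joint_pos'],2))
E
python3 bites.py 0.0125
```

```text
top [304, 234, 20, 25, 232] [312.6 244. ] [ 0.5034 -0.1063  0.0125]
side [309, 208, 21, 15, 121] [318.9 215.7] [ 0.5008 -0.1108  0.0125]
side [361, 266, 12, 23, 119] [366.3 275.5] [0.3175 0.0435 0.0125]
side [370, 268, 42, 37, 568] [391.4 286.4] [0.2514 0.0519 0.0125]
side [356, 294, 7, 19, 51] [358.9 302.4] [0.3123 0.1275 0.0125]
5.875 [-1.4 -7.4  8.9] [ 0.4863 -0.1978  0.0473] [-0.66  0.43 -0.29  0.98  0.21  1.01]
```

carry_out(series=[{"delta_rot": [0, 0, 0], "travel": [0.01, 0.08, 0], "fingers": 1}, {"delta_rot": [0, 0, 0], "travel": [0.01, 0.08, 0], "fingers": 1}])

```text
clock: 6.12
tcp_pos: [0.4872, -0.1971, 0.048]
orientation: [-0.078, 0.741, 0.661, 0.09]
wrist_force: [-6.2, -18.8, 17.1]
finger_gap: 0.0146
grip_force: 109.2
```

```bash
python3 bites.py 0.0125 | grep -v "side \[3[67]";  python3 - <<'E'
import cv2
a=cv2.imread('pics/last_top.png')[224:276,296:356]
cv2.imwrite('pics/z4.png',cv2.resize(a,None,fx=10,fy=10,interpolation=cv2.INTER_CUBIC))
E
```

```text
top [304, 234, 20, 25, 225] [312.8 243.8] [ 0.5039 -0.1066  0.0125]
side [309, 208, 21, 15, 119] [318.7 215.4] [ 0.5018 -0.1113  0.0125]
side [355, 293, 8, 24, 55] [358.5 304.2] [0.3119 0.1328 0.0125]
6.225 [ -5.4 -16.3  14.4] [ 0.4872 -0.1971  0.0481] [-0.66  0.42 -0.29  0.98  0.21  1.02]
```

View pics/z4.png

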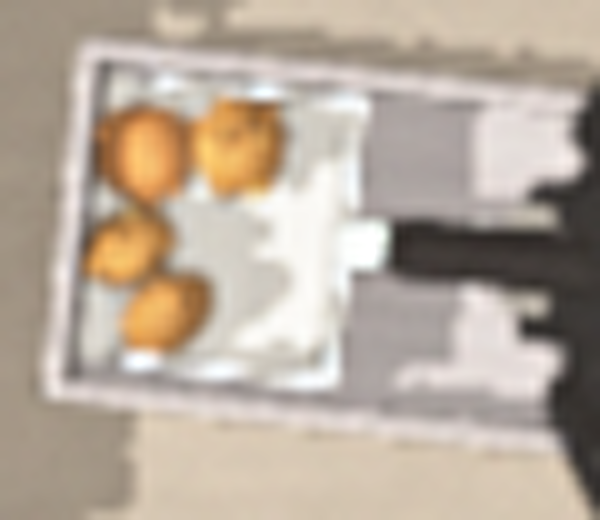

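The lip touches the end wall and all four bites lie on the scoop floor, in the pixel range (85-285, 100-350). Now I'll tilt the lip up against the leaning wall so they slide to the back.

carry_out(series=[{"delta_rot": [0.87, -0.1, 0], "travel": [-0.01, -0.08, -0.08], "fingers": 1}, {"delta_rot": [0.87, -0.1, 0], "travel": [-0.01, -0.08, -0.14], "fingers": 1}, {"delta_rot": [0.87, -0.1, 0], "travel": [-0.01, -0.08, -0.14], "fingers": 1}, {"delta_rot": [0.87, -0.1, 0], "travel": [-0.01, -0.08, -0.14], "fingers": 1}, {"delta_rot": [0.87, -0.1, 0], "travel": [-0.01, -0.08, -0.14], "fingers": 1}])

```text
clock: 6.85
tcp_pos: [0.4835, -0.2012, 0.029]
orientation: [-0.226, 0.702, 0.626, 0.252]
wrist_force: [0.0, -0.7, -2.5]
finger_gap: 0.0142
grip_force: 107.2
```

```bash
python3 bites.py 0.025 | grep -v "side \[3[67]"
```

```text
top [306, 235, 17, 10, 122] [314.3 239.3] [ 0.5155 -0.11    0.025 ]
top [319, 246, 9, 16, 107] [323.3 253. ] [ 0.4793 -0.1334  0.025 ]
side [310, 205, 25, 10, 151] [321.8 209.3] [ 0.4982 -0.1264  0.025 ]
side [356, 294, 7, 20, 59] [358.8 302.9] [0.3111 0.1377 0.025 ]
6.95 [ 0.  -0.4 -3. ] [ 0.4827 -0.2019  0.027 ] [-0.84  0.71 -0.07  1.3   0.5   0.72]
```

carry_out(series=[{"delta_rot": [0.7, -0.08, 0], "travel": [-0.01, -0.05, -0.05], "fingers": 1}, {"delta_rot": [0.7, -0.08, 0], "travel": [-0.01, -0.05, -0.05], "fingers": 1}, {"delta_rot": [0, 0, 0], "travel": [0, 0, 0.1], "fingers": 1}, {"delta_rot": [0, 0, 0], "travel": [0, 0, 0.1], "fingers": 1}])

```text
clock: 7.45
tcp_pos: [0.4835, -0.2031, 0.0326]
orientation: [-0.268, 0.683, 0.61, 0.3]
wrist_force: [-0.3, -0.2, -1.4]
finger_gap: 0.0147
grip_force: 107.4
```

```bash
python3 bites.py 0.03 | grep -v "side \[3[67]"
```

```text
top [309, 235, 21, 26, 238] [320.6 245.5] [ 0.499  -0.1262  0.03  ]
side [310, 200, 25, 11, 150] [322.3 204.3] [ 0.5026 -0.1415  0.03  ]
side [355, 294, 7, 21, 50] [358.4 303.7] [0.311  0.1435 0.03  ]
7.55 [-0.6 -0.3 -2.3] [ 0.4838 -0.2032  0.0333] [-0.87  0.8   0.02  1.44  0.56  0.62]
```

carry_out(series=[{"delta_rot": [0, 0, 0], "travel": [0, -0.1, 0.4], "fingers": 1}, {"delta_rot": [0, 0, 0], "travel": [0, 0, 0.8], "fingers": 1}, {"delta_rot": [0, 0, 0], "travel": [0, 0, 1], "fingers": 1}, {"delta_rot": [0, 0, 0], "travel": [-0.05, 0, 1], "fingers": 1}, {"delta_rot": [0, 0, 0], "travel": [-0.1, 0.1, 1], "fingers": 1}])

```text
clock: 8.18
tcp_pos: [0.4799, -0.2037, 0.1397]
orientation: [-0.268, 0.683, 0.61, 0.301]
wrist_force: [-0.0, 0.3, -0.8]
finger_gap: 0.0148
grip_force: 107.4
```

carry_out(series=[{"delta_rot": [0, 0, 0.08], "travel": [-0.1, 0.4, 0.8], "fingers": 1}, {"delta_rot": [0, 0, 0.08], "travel": [-0.1, 0.7, 0.5], "fingers": 1}, {"delta_rot": [0, 0, 0.08], "travel": [-0.1, 0.9, 0.2], "fingers": 1}, {"delta_rot": [0, 0, 0.08], "travel": [-0.1, 0.9, 0], "fingers": 1}, {"delta_rot": [0, 0, 0.08], "travel": [-0.1, 0.9, 0], "fingers": 1}])

```text
clock: 8.8
tcp_pos: [0.4666, -0.1064, 0.1751]
orientation: [-0.275, 0.67, 0.623, 0.295]
wrist_force: [-0.4, 0.3, -2.0]
finger_gap: 0.0147
grip_force: 107.5
```

```bash
python3 bites.py 0.18 | grep -v "side \[3[67]"
```

```text
top [269, 241, 25, 30, 309] [282.8 253.1] [ 0.4797 -0.0269  0.18  ]
side [306, 184, 29, 13, 198] [320.4 189.8] [ 0.4783 -0.0349  0.18  ]
side [355, 294, 8, 22, 62] [358.8 303.1] [0.2991 0.2449 0.18  ]
8.9 [ 0.2  0.  -1.3] [ 0.4661 -0.1051  0.1755] [-0.77  0.53 -0.07  1.58  0.6   0.68]
```

carry_out(series=[{"delta_rot": [0, 0, 0.05], "travel": [-0.06, 0.9, 0], "fingers": 1}, {"delta_rot": [0, 0, 0.05], "travel": [-0.06, 0.9, 0], "fingers": 1}, {"delta_rot": [0, 0, 0.05], "travel": [-0.06, 0.9, 0], "fingers": 1}, {"delta_rot": [0, 0, 0.05], "travel": [-0.06, 0.9, 0], "fingers": 1}, {"delta_rot": [0, 0, 0], "travel": [0, 0.8, 0], "fingers": 1}])

```text
clock: 9.52
tcp_pos: [0.461, 0.0028, 0.1749]
orientation: [-0.278, 0.664, 0.63, 0.292]
wrist_force: [-0.1, -0.8, -2.1]
finger_gap: 0.0141
grip_force: 107.7
```

Run:
```python
from h import *
from scipy.spatial.transform import Rotation as R
s=env.get_state();p=s['tcp_pos'];q=s['orientation']
M=R.from_quat([*q[1:],q[0]]).as_matrix();print(p.round(4) if hasattr(p,'round') else p,M.round(3).tolist(),np.round(s['joint_pos'],2))
z=M[:,2];print('tool tilt',np.degrees(np.arctan2(z[1],-z[2])))
f=np.radians(np.linspace(33,-45,15));lz=np.array([.2-.078*min(1,i/9) for i in range(15)])
P=np.stack([.125-.112*np.cos(f)-.043*np.sin(f),lz-.112*np.sin(f)+.043*np.cos(f)],1)
print(P.round(4).tolist());print((np.diff(P,axis=0)/.025).round(2).tolist())
```

```text
[0.461  0.0028 0.1749] [[0.037, 0.999, 0.038], [0.674, -0.053, 0.737], [0.738, -0.001, -0.675]] [-0.61  0.41 -0.25  1.43  0.67  0.82]
tool tilt 47.52523643058897
[[0.0076, 0.1751], [0.0058, 0.1779], [0.005, 0.1809], [0.0054, 0.1839], [0.007, 0.1868], [0.0096, 0.1895], [0.0133, 0.1918], [0.0181, 0.1938], [0.0239, 0.1953], [0.0307, 0.1961], [0.0383, 0.2049], [0.0467, 0.2129], [0.0559, 0.2201], [0.0658, 0.2263], [0.0762, 0.2316]]
[[-0.07, 0.11], [-0.03, 0.12], [0.02, 0.12], [0.06, 0.12], [0.11, 0.11], [0.15, 0.1], [0.19, 0.08], [0.23, 0.06], [0.27, 0.03], [0.31, 0.35], [0.34, 0.32], [0.37, 0.29], [0.39, 0.25], [0.42, 0.21]]
```

carry_out(series=[{"delta_rot": [-0.97, 0.05, 0], "travel": [0, -0.07, 0.11], "fingers": 1}, {"delta_rot": [-0.97, 0.05, 0], "travel": [0, -0.03, 0.12], "fingers": 1}, {"delta_rot": [-0.97, 0.05, 0], "travel": [0, 0.02, 0.12], "fingers": 1}, {"delta_rot": [-0.97, 0.05, 0], "travel": [0, 0.06, 0.12], "fingers": 1}, {"delta_rot": [-0.97, 0.05, 0], "travel": [0, 0.11, 0.11], "fingers": 1}])

```text
clock: 10.15
tcp_pos: [0.461, 0.0044, 0.1897]
orientation: [-0.117, 0.715, 0.678, 0.124]
wrist_force: [-0.8, 0.1, -0.4]
finger_gap: 0.0141
grip_force: 107.6
```

carry_out(series=[{"delta_rot": [-0.97, 0.05, 0], "travel": [0.01, 0.15, 0.1], "fingers": 1}, {"delta_rot": [-0.97, 0.05, 0], "travel": [0.01, 0.19, 0.08], "fingers": 1}, {"delta_rot": [-0.97, 0.05, 0], "travel": [0.01, 0.23, 0.06], "fingers": 1}, {"delta_rot": [-0.97, 0.05, 0], "travel": [0.01, 0.27, 0.03], "fingers": 1}, {"delta_rot": [-0.97, 0.05, 0], "travel": [0.02, 0.31, 0.35], "fingers": 1}])

```text
clock: 10.78
tcp_pos: [0.4617, 0.0335, 0.2046]
orientation: [0.049, 0.724, 0.686, -0.052]
wrist_force: [-0.3, -0.2, -2.2]
finger_gap: 0.0142
grip_force: 107.4
```

carry_out(series=[{"delta_rot": [-0.97, 0.05, 0], "travel": [0.02, 0.34, 0.32], "fingers": 1}, {"delta_rot": [-0.97, 0.05, 0], "travel": [0.02, 0.37, 0.29], "fingers": 1}, {"delta_rot": [-0.97, 0.05, 0], "travel": [0.02, 0.39, 0.25], "fingers": 1}, {"delta_rot": [-0.97, 0.05, 0], "travel": [0.02, 0.42, 0.21], "fingers": 1}, {"delta_rot": [0, 0, 0], "travel": [0, 0, 0], "fingers": 1}])

```text
clock: 11.4
tcp_pos: [0.4642, 0.0728, 0.2305]
orientation: [0.18, 0.699, 0.666, -0.19]
wrist_force: [-0.1, -0.6, -0.1]
finger_gap: 0.0144
grip_force: 107.5
```

```bash
python3 bites.py 0.065 | grep -v "side \[3[67]"
```

```text
side [282, 269, 11, 10, 82] [287.1 273.9] [0.4869 0.1538 0.065 ]
side [356, 294, 7, 18, 56] [358.9 302.8] [0.308  0.1648 0.065 ]
11.5 [-0.5 -0.9 -1.4] [0.4644 0.0711 0.2311] [ 0.29  0.28 -0.11  1.37 -0.5   1.96]
```

carry_out(series=[{"delta_rot": [-0.87, 0.04, 0], "travel": [0, 0.4, 0.14], "fingers": 1}, {"delta_rot": [-0.87, 0.04, 0], "travel": [0, 0.4, 0.14], "fingers": 1}, {"delta_rot": [-0.87, 0.04, 0], "travel": [0, 0.4, 0.14], "fingers": 1}, {"delta_rot": [0, 0, 0], "travel": [0, 0, 0], "fingers": 1}, {"delta_rot": [0, 0, 0], "travel": [0, 0, 0], "fingers": 1}])

```text
clock: 12.12
tcp_pos: [0.4648, 0.0998, 0.2422]
orientation: [0.266, 0.67, 0.635, -0.278]
wrist_force: [-0.6, -0.2, -1.3]
finger_gap: 0.0143
grip_force: 107.5
```

```bash
python3 bites.py 0.065 | grep -v "side \[3[67]"
```

```text
top [213, 245, 7, 6, 33] [216.2 247.5] [0.4942 0.1436 0.065 ]
side [283, 268, 9, 10, 71] [286.9 272.4] [0.4892 0.1498 0.065 ]
side [356, 294, 7, 19, 55] [358.7 302.9] [0.3082 0.1654 0.065 ]
12.225 [-0.5 -0.4 -0.5] [0.4647 0.0996 0.2427] [ 0.44  0.45  0.03  1.59 -0.68  2.23]
```

carry_out(series=[{"delta_rot": [0, 0, 0], "travel": [-0.4, -0.2, 0.8], "fingers": 1}, {"delta_rot": [0, 0, 0], "travel": [-0.6, -0.4, 1], "fingers": 1}, {"delta_rot": [0.9, -0.05, 0], "travel": [-0.6, -0.6, 0.6], "fingers": 1}, {"delta_rot": [0.9, -0.05, 0], "travel": [-0.6, -0.8, 0.2], "fingers": 1}, {"delta_rot": [0.9, -0.05, 0], "travel": [-0.4, -1, 0], "fingers": 1}])

```text
clock: 12.85
tcp_pos: [0.3987, 0.0249, 0.3094]
orientation: [0.179, 0.702, 0.665, -0.183]
wrist_force: [0.5, -0.7, -1.0]
finger_gap: 0.0148
grip_force: 107.6
```

```bash
python3 bites.py 0.065 | grep -v "side \[3[67]"
```

```text
top [181, 242, 17, 27, 219] [189.1 255.4] [0.4742 0.2131 0.065 ]
top [210, 245, 10, 9, 72] [214.7 248.9] [0.4905 0.1474 0.065 ]
side [282, 268, 10, 10, 72] [286.6 272.4] [0.4897 0.1501 0.065 ]
side [356, 294, 7, 20, 58] [358.8 303. ] [0.3081 0.1655 0.065 ]
12.95 [-0.1  1.  -0.8] [0.3979 0.0228 0.3107] [ 0.22  0.08 -0.15  1.48 -0.5   1.89]
```

Masks show one blob worth three bites (area 219) and one single (72) inside the pan, so all four are in. Next I'll take the scoop back.

```bash
cat > d.py <<'E'
import sys
from h import *
from scipy.spatial.transform import Rotation as R
a=list(map(float,sys.argv[1:8]));s=env.get_state();q=s['orientation'];p=np.array(s['tcp_pos'])
r=(R.from_quat([*a[4:],a[3]])*R.from_quat([*q[1:],q[0]]).inv()).as_rotvec()
print('pos',p.round(4),'trav units',((np.array(a[:3])-p)/.025).round(2),'rot units',(r/.1).round(2))
E
python3 d.py .4785 -.255 .12 -.082 .741 .66 .093
```

```text
pos [0.3979 0.0228 0.3107] trav units [  3.22 -11.11  -7.63] rot units [ 7.65 -0.58 -0.51]
```

carry_out(series=[{"delta_rot": [0.6, -0.05, -0.04], "travel": [0.1, -0.9, 0], "fingers": 1}, {"delta_rot": [0.6, -0.05, -0.04], "travel": [0.2, -0.9, 0], "fingers": 1}, {"delta_rot": [0.6, -0.05, -0.04], "travel": [0.2, -0.9, 0], "fingers": 1}, {"delta_rot": [0.6, -0.05, -0.04], "travel": [0.3, -0.9, -0.3], "fingers": 1}, {"delta_rot": [0.6, -0.05, -0.04], "travel": [0.3, -0.9, -0.5], "fingers": 1}])

```text
clock: 13.58
tcp_pos: [0.427, -0.0875, 0.2883]
orientation: [0.078, 0.729, 0.675, -0.076]
wrist_force: [0.6, 0.3, -0.9]
finger_gap: 0.0142
grip_force: 107.7
```

carry_out(series=[{"delta_rot": [0.6, -0.05, -0.04], "travel": [0.3, -0.9, -0.7], "fingers": 1}, {"delta_rot": [0.6, -0.05, -0.04], "travel": [0.3, -0.9, -0.8], "fingers": 1}, {"delta_rot": [0.6, -0.05, -0.04], "travel": [0.3, -0.9, -0.8], "fingers": 1}, {"delta_rot": [0.6, -0.05, -0.04], "travel": [0.3, -0.9, -0.8], "fingers": 1}, {"delta_rot": [0.6, -0.05, -0.04], "travel": [0.3, -0.9, -0.8], "fingers": 1}])

```text
clock: 14.2
tcp_pos: [0.4645, -0.2, 0.19]
orientation: [-0.024, 0.74, 0.671, 0.033]
wrist_force: [0.0, -0.5, -1.2]
finger_gap: 0.0147
grip_force: 107.7
```

carry_out(series=[{"delta_rot": [0.6, -0.05, -0.04], "travel": [0.3, -0.9, -0.8], "fingers": 1}, {"delta_rot": [0.6, -0.05, -0.04], "travel": [0.3, -0.6, -0.8], "fingers": 1}, {"delta_rot": [0.4, -0.05, -0.04], "travel": [0.2, -0.4, -0.6], "fingers": 1}, {"delta_rot": [0, 0, 0], "travel": [0, 0, 0], "fingers": 1}])

```text
clock: 14.7
tcp_pos: [0.4838, -0.2474, 0.1335]
orientation: [-0.079, 0.74, 0.661, 0.092]
wrist_force: [-0.8, 0.0, -0.2]
finger_gap: 0.0143
grip_force: 107.6
```

```bash
python3 d.py .4785 -.255 .0475 -.082 .741 .66 .093
```

```text
pos [ 0.4838 -0.2474  0.1335] trav units [-0.21 -0.3  -3.44] rot units [ 0.06  0.02 -0.02]
```

carry_out(series=[{"delta_rot": [0.06, 0.02, 0], "travel": [-0.21, -0.3, -0.6], "fingers": 1}, {"delta_rot": [0, 0, 0], "travel": [0, 0, -0.8], "fingers": 1}, {"delta_rot": [0, 0, 0], "travel": [0, 0, -0.8], "fingers": 1}, {"delta_rot": [0, 0, 0], "travel": [0, 0, -0.8], "fingers": 1}, {"delta_rot": [0, 0, 0], "travel": [0, 0, -0.2], "fingers": 1}])

```text
clock: 15.32
tcp_pos: [0.4785, -0.2533, 0.0539]
orientation: [-0.082, 0.739, 0.662, 0.093]
wrist_force: [0.4, 0.4, -1.0]
finger_gap: 0.0142
grip_force: 107.6
```

carry_out(series=[{"delta_rot": [0, 0, 0], "travel": [0, 0, -0.15], "fingers": 1}, {"delta_rot": [0, 0, 0], "travel": [0, 0, -0.1], "fingers": 1}, {"delta_rot": [0, 0, 0], "travel": [0, 0, 0], "fingers": 1}])

```text
clock: 15.7
tcp_pos: [0.4797, -0.2547, 0.0488]
orientation: [-0.08, 0.739, 0.662, 0.094]
wrist_force: [0.3, -0.7, -0.9]
finger_gap: 0.0144
grip_force: 107.6
```

```bash
python3 v.py 5 290 390 220 280 290 380 150 240; python3 d.py .4785 -.255 .0475 -.082 .741 .66 .093
python3 - <<'E'
import cv2,sys
sys.path.insert(0,'.')
a=cv2.imread('pics/t5.png')
# white scoop floor mask
h=cv2.cvtColor(a,cv2.COLOR_BGR2HSV)
m=cv2.inRange(h,(0,0,235),(180,30,255));m[:224]=0;m[276:]=0;m[:,:296]=0;m[:,376:]=0
c=max(cv2.findContours(m,0,2)[0],key=cv2.contourArea);print(cv2.contourArea(c),cv2.minAreaRect(c))
E
```

```text
[ 0.4797 -0.2547  0.0487] [-0.08   0.739  0.662  0.094] [-0.75  0.47 -0.21  1.03  0.2   0.92] [ 0.3 -0.2 -1.8] [-0.36  0.06  0.04]
pos [ 0.4797 -0.2547  0.0487] trav units [-0.05 -0.01 -0.05] rot units [ 0.02  0.03 -0.04]
613.5 ((340.95733642578125, 248.88412475585938), (30.147809982299805, 27.387022018432617), 6.34019136428833)
```

carry_out(series=[{"delta_rot": [0, 0, 0], "travel": [-0.03, 0, -0.05], "fingers": 1}, {"delta_rot": [0, 0, 0], "travel": [0, 0, -0.03], "fingers": 1}, {"delta_rot": [0, 0, 0], "travel": [0, 0, 0], "fingers": 1}])

```text
clock: 16.18
tcp_pos: [0.4795, -0.2553, 0.0474]
orientation: [-0.08, 0.74, 0.662, 0.094]
wrist_force: [0.1, -2.5, 5.0]
finger_gap: 0.0142
grip_force: 108.5
```

carry_out(series=[{"delta_rot": [0, 0, 0], "travel": [-0.03, -0.32, 0], "fingers": 1}, {"delta_rot": [0, 0, 0], "travel": [-0.03, -0.32, 0], "fingers": 1}, {"delta_rot": [0, 0, 0], "travel": [-0.03, -0.32, 0], "fingers": 1}, {"delta_rot": [0, 0, 0], "travel": [-0.03, -0.3, 0], "fingers": 1}, {"delta_rot": [0, 0, 0], "travel": [0, 0, 0], "fingers": 1}])

```text
clock: 16.8
tcp_pos: [0.4755, -0.2853, 0.0469]
orientation: [-0.082, 0.739, 0.661, 0.095]
wrist_force: [-0.3, 3.2, 8.2]
finger_gap: 0.0145
grip_force: 108.5
```

carry_out(series=[{"delta_rot": [0, 0, 0], "travel": [0, 0, 0], "fingers": 0.2}, {"delta_rot": [0, 0, 0], "travel": [0, 0, 0], "fingers": -0.2}, {"delta_rot": [0, 0, 0], "travel": [0, 0, 0], "fingers": -0.6}, {"delta_rot": [0, 0, 0], "travel": [0, 0, 0], "fingers": -0.6}])

```text
clock: 17.3
tcp_pos: [0.4756, -0.286, 0.0462]
orientation: [-0.081, 0.739, 0.662, 0.093]
wrist_force: [-0.3, 0.4, -0.2]
finger_gap: 0.0682
grip_force: 0.0
```

carry_out(series=[{"delta_rot": [0, 0, 0], "travel": [0, 0, 0.5], "fingers": -1}, {"delta_rot": [0, 0, 0], "travel": [0, 0, 0.9], "fingers": -1}, {"delta_rot": [0, 0, 0], "travel": [0, 0, 1], "fingers": -1}, {"delta_rot": [0, 0, 0], "travel": [0, 0, 1], "fingers": -1}, {"delta_rot": [0, 0, 0], "travel": [0, 0, 1], "fingers": -1}])

```text
clock: 17.92
tcp_pos: [0.4758, -0.286, 0.1581]
orientation: [-0.08, 0.739, 0.662, 0.094]
wrist_force: [-0.9, -0.1, -0.6]
finger_gap: 0.0853
grip_force: 0.0
```

```bash
python3 - <<'E'
from h import *
c=env.read_camera('top');s=env.read_camera('side')
cv2.imwrite('pics/t6.png',c['color'][:,:,::-1]);cv2.imwrite('pics/s6.png',s['color'][:,:,::-1])
m=cv2.inRange(cv2.cvtColor(c['color'],cv2.COLOR_RGB2HSV),(0,0,235),(180,30,255));m[:224]=0;m[276:]=0;m[:,:296]=0;m[:,376:]=0
k=max(cv2.findContours(m,0,2)[0],key=cv2.contourArea);print(cv2.contourArea(k),cv2.minAreaRect(k))
# dark handle
g=s['color'].max(2);m=(g<60).astype(np.uint8);m[:,:330]=0;m[:,370:]=0;m[:150]=0;m[195:]=0
ys,xs=np.nonzero(m);print(len(xs),xs.min(),xs.max(),ys.min(),ys.max())
o=cv2.imread('pics/side0.png');m=(o.max(2)<60).astype(np.uint8);m[:,:330]=0;m[:,370:]=0;m[:150]=0;m[195:]=0
ys,xs=np.nonzero(m);print('start',len(xs),xs.min(),xs.max(),ys.min(),ys.max())
a=cv2.cvtColor(s['color'],cv2.COLOR_RGB2GRAY)[155:235,295:365]
E
python3 d.py .617 .147 .322 -.090 .719 .682 -.095
```

```text
598.5 ((349.14849853515625, 250.0148468017578), (24.776424407958984, 28.259056091308594), 5.710593223571777)
57 342 352 158 181
start 61 341 351 156 179
pos [ 0.4771 -0.2872  0.16  ] trav units [ 5.6  17.37  6.48] rot units [-2.34  2.9   0.89]
```

The scoop's handle tip matches its starting pixels, so it lies flat and released. Next is the lid bar.

carry_out(series=[{"delta_rot": [-0.13, 0.16, 0.05], "travel": [0.1, 0.7, 0.9], "fingers": 0.3}, {"delta_rot": [-0.13, 0.16, 0.05], "travel": [0.2, 0.98, 1], "fingers": 0.3}, {"delta_rot": [-0.13, 0.16, 0.05], "travel": [0.3, 0.98, 1], "fingers": 0.3}, {"delta_rot": [-0.13, 0.16, 0.05], "travel": [0.3, 0.98, 1], "fingers": 0.3}, {"delta_rot": [-0.13, 0.16, 0.05], "travel": [0.3, 0.98, 1], "fingers": 0.3}])

```text
clock: 18.65
tcp_pos: [0.5057, -0.1696, 0.2793]
orientation: [-0.084, 0.737, 0.67, 0.041]
wrist_force: [0.3, 0.2, 0.5]
finger_gap: 0.0299
grip_force: 0.0
```

carry_out(series=[{"delta_rot": [-0.13, 0.16, 0.05], "travel": [0.3, 0.98, 0.8], "fingers": 0.3}, {"delta_rot": [-0.13, 0.16, 0.05], "travel": [0.3, 0.98, 0.7], "fingers": 0.3}, {"delta_rot": [-0.13, 0.16, 0.05], "travel": [0.3, 0.98, 0], "fingers": 0.3}, {"delta_rot": [-0.13, 0.16, 0.05], "travel": [0.3, 0.98, 0], "fingers": 0.3}, {"delta_rot": [-0.13, 0.16, 0.05], "travel": [0.3, 0.98, 0], "fingers": 0.3}])

```text
clock: 19.27
tcp_pos: [0.5433, -0.0471, 0.316]
orientation: [-0.088, 0.731, 0.676, -0.011]
wrist_force: [-0.4, 0.0, -0.1]
finger_gap: 0.0298
grip_force: 0.0
```

carry_out(series=[{"delta_rot": [-0.13, 0.16, 0.05], "travel": [0.3, 0.98, 0], "fingers": 0.3}, {"delta_rot": [-0.13, 0.16, 0.05], "travel": [0.3, 0.98, 0], "fingers": 0.3}, {"delta_rot": [-0.13, 0.16, 0.05], "travel": [0.35, 0.98, 0], "fingers": 0.3}, {"delta_rot": [-0.13, 0.16, 0.05], "travel": [0.4, 0.98, 0], "fingers": 0.3}, {"delta_rot": [-0.13, 0.16, 0.05], "travel": [0.4, 0.98, 0], "fingers": 0.3}])

```text
clock: 19.9
tcp_pos: [0.5871, 0.0754, 0.3159]
orientation: [-0.091, 0.724, 0.68, -0.064]
wrist_force: [0.8, -0.5, 0.1]
finger_gap: 0.03
grip_force: 0.0
```

carry_out(series=[{"delta_rot": [-0.13, 0.16, 0.05], "travel": [0.4, 0.95, 0], "fingers": 0.3}, {"delta_rot": [-0.13, 0.16, 0.05], "travel": [0.4, 0.9, 0], "fingers": 0.3}, {"delta_rot": [-0.13, 0.16, 0.05], "travel": [0.3, 0.6, 0], "fingers": 0.3}, {"delta_rot": [0, 0, 0], "travel": [0, 0, 0], "fingers": 0.3}])

```text
clock: 20.4
tcp_pos: [0.6149, 0.137, 0.3145]
orientation: [-0.093, 0.718, 0.683, -0.095]
wrist_force: [0.4, -0.2, -0.6]
finger_gap: 0.03
grip_force: 0.0
```

```bash
python3 d.py .586 .147 .206 -.090 .719 .682 -.095
python3 - <<'E'
from h import *
c=env.read_camera('top');s=env.read_camera('side');print(env.get_state()['joint_pos'],env.get_state()['finger_gap'])
m=(s['color'].max(2)<60).astype(np.uint8);m[:,:228]=0;m[:,262:]=0;m[:190]=0;m[232:]=0
k=max(cv2.findContours(m,0,2)[0],key=cv2.contourArea);print(cv2.contourArea(k),cv2.boundingRect(k))
E
```

```text
pos [0.6149 0.137  0.3145] trav units [-1.16  0.4  -4.34] rot units [-0.04 -0.04 -0.01]
[0.07813563 0.72148879 0.87729091 1.99113688 0.02399449 1.69852709] 0.029808883516421372
70.0 (230, 198, 26, 32)
```

carry_out(series=[{"delta_rot": [0, 0, 0], "travel": [-0.2, 0.2, -0.8], "fingers": 0.3}, {"delta_rot": [0, 0, 0], "travel": [-0.25, 0.2, -0.8], "fingers": 0.3}, {"delta_rot": [0, 0, 0], "travel": [-0.25, 0, -0.8], "fingers": 0.3}, {"delta_rot": [0, 0, 0], "travel": [0, 0, 0], "fingers": 0.3}])

```text
clock: 21.0
tcp_pos: [0.5955, 0.1447, 0.2559]
orientation: [-0.093, 0.719, 0.682, -0.095]
wrist_force: [0.1, -0.5, 1.3]
finger_gap: 0.0301
grip_force: 0.0
```

```bash
python3 v.py 7 165 245 180 240 210 300 150 240;python3 d.py .586 .147 .206 -.090 .719 .682 -.095
```

```text
[0.5969 0.145  0.2575] [-0.092  0.72   0.682 -0.094] [0.09 0.64 0.59 1.78 0.03 1.71] [-0.5 -0.1 -0.4] [-0.02 -0.2   0.03]
pos [0.5969 0.145  0.2575] trav units [-0.43  0.08 -2.06] rot units [-0.04 -0.01  0.02]
```

View pics/ab7.png

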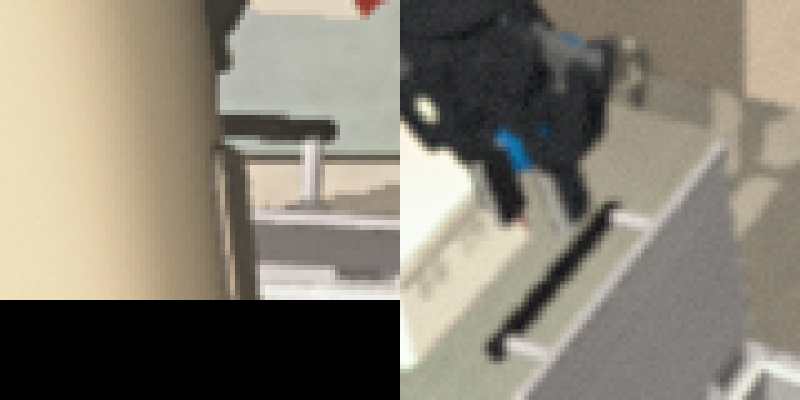

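Run:
```python
from h import *
c=env.read_camera('side');t=env.read_camera('top')
for P in[(.5969,.145,.2575),(.5969,.145,.2675),(.589,.147,.2245),(.5924,.2027,.2237),(.5873,.0901,.2203)]: print(P,proj(c,P).round(1),proj(t,P).round(1))
```

```text
(0.5969, 0.145, 0.2575) [241.5 199.1] [204.4 199.9]
(0.5969, 0.145, 0.2675) [241.1 195.6] [203.7 199.4]
(0.589, 0.147, 0.2245) [245.4 211.8] [205.7 204.8]
(0.5924, 0.2027, 0.2237) [231.8 228.6] [181.3 203.5]
(0.5873, 0.0901, 0.2203) [257.6 197.3] [231.  205.7]
```

The side view shows the fingertips straddling the line above the bar, tips mid at crop (541,223) and bar mid at (553,280). Projections agree to about 1 px, so I'll descend.

carry_out(series=[{"delta_rot": [0, 0, 0], "travel": [-0.12, 0.04, -0.6], "fingers": 0.3}, {"delta_rot": [0, 0, 0], "travel": [-0.11, 0.04, -0.6], "fingers": 0.3}, {"delta_rot": [0, 0, 0], "travel": [-0.1, 0, -0.5], "fingers": 0.3}, {"delta_rot": [0, 0, 0], "travel": [-0.1, 0, -0.36], "fingers": 0.3}, {"delta_rot": [0, 0, 0], "travel": [0, 0, 0], "fingers": 0.3}])

```text
clock: 21.82
tcp_pos: [0.5861, 0.1477, 0.2047]
orientation: [-0.092, 0.719, 0.682, -0.095]
wrist_force: [-0.6, -0.0, 0.2]
finger_gap: 0.03
grip_force: 0.0
```

carry_out(series=[{"delta_rot": [0, 0, 0], "travel": [0, 0, 0], "fingers": 1}, {"delta_rot": [0, 0, 0], "travel": [0, 0, 0], "fingers": 1}, {"delta_rot": [0, 0, 0], "travel": [0, 0, 0], "fingers": 1}, {"delta_rot": [0, 0, 0], "travel": [0, 0, 0], "fingers": 1}], squeeze=60)

```text
clock: 22.32
tcp_pos: [0.5839, 0.1479, 0.2063]
orientation: [-0.094, 0.719, 0.682, -0.096]
wrist_force: [-7.9, 0.6, 4.3]
finger_gap: 0.0103
grip_force: 58.5
```

```bash
python3 - <<'E'
import numpy as np
d=np.linspace(0,.915,16);x,z=.0534,.0828
X=x*np.cos(d)-z*np.sin(d);Z=x*np.sin(d)+z*np.cos(d)
print([(round(a*.9985/.025,2),round(-.05*a/.025,2),round(b/.025,2)) for a,b in zip(np.diff(X),np.diff(Z))])
E
python3 d.py .5861 .1477 .206 -.092 .719 .682 -.095
```

```text
[(np.float64(-0.21), np.float64(0.01), np.float64(0.12)), (np.float64(-0.21), np.float64(0.01), np.float64(0.11)), (np.float64(-0.22), np.float64(0.01), np.float64(0.1)), (np.float64(-0.22), np.float64(0.01), np.float64(0.08)), (np.float64(-0.23), np.float64(0.01), np.float64(0.07)), (np.float64(-0.23), np.float64(0.01), np.float64(0.06)), (np.float64(-0.24), np.float64(0.01), np.float64(0.04)), (np.float64(-0.24), np.float64(0.01), np.float64(0.03)), (np.float64(-0.24), np.float64(0.01), np.float64(0.01)), (np.float64(-0.24), np.float64(0.01), np.float64(-0.0)), (np.float64(-0.24), np.float64(0.01), np.float64(-0.02)), (np.float64(-0.24), np.float64(0.01), np.float64(-0.03)), (np.float64(-0.24), np.float64(0.01), np.float64(-0.05)), (np.float64(-0.23), np.float64(0.01), np.float64(-0.06)), (np.float64(-0.23), np.float64(0.01), np.float64(-0.07))]
pos [0.5839 0.1479 0.2063] trav units [ 0.09 -0.01 -0.01] rot units [-0.01 -0.04  0.  ]
```

carry_out(series=[{"delta_rot": [-0.03, -0.61, 0], "travel": [-0.3, 0.01, 0.12], "fingers": 1}, {"delta_rot": [-0.03, -0.61, 0], "travel": [-0.21, 0.01, 0.11], "fingers": 1}, {"delta_rot": [-0.03, -0.61, 0], "travel": [-0.22, 0.01, 0.1], "fingers": 1}, {"delta_rot": [-0.03, -0.61, 0], "travel": [-0.22, 0.01, 0.08], "fingers": 1}, {"delta_rot": [-0.03, -0.61, 0], "travel": [-0.23, 0.01, 0.07], "fingers": 1}])

```text
clock: 22.95
tcp_pos: [0.5573, 0.1496, 0.2185]
orientation: [0.019, 0.726, 0.687, 0.013]
wrist_force: [0.2, 2.3, 2.1]
finger_gap: 0.0103
grip_force: 61.1
```

```bash
cat > lid.py <<'E'
from h import *
from scipy.spatial.transform import Rotation as R
s=env.get_state();q=s['orientation'];p=np.array(s['tcp_pos']);M=R.from_quat([*q[1:],q[0]]).as_matrix()
g=p-.019*M[:,2];r=np.array([(g[0]-.5305)*.9985-.05*(g[1]-.148),g[2]-.1235])
# bar rel angle: atan2(z,-x); at theta: theta+pi... bar=108(-c,s)+45(s,c)
th=np.arctan2(r[1],-r[0])-np.arctan2(.045,.108)
print('grasp',g.round(4),'radius',np.linalg.norm(r).round(4),'theta',round(th,3),'tool pitch',np.degrees(np.arctan2(M[0,2],-M[2,2])).round(1),np.round(s['wrist_force'],1),np.round(s['ft_torque'],2),s['finger_gap'],np.round(s['qvel'],3))
E
python3 lid.py
```

```text
grasp [0.5565 0.1498 0.2374] radius 0.1168 theta 1.399 tool pitch 2.6 [0.2 2.3 2.1] [ 0.46  0.11 -0.11] 0.010256701300406078 [ 0.059 -0.489 -0.655 -0.647 -0.081  0.055]
```

carry_out(series=[{"delta_rot": [-0.03, -0.61, 0], "travel": [-0.23, 0.01, 0.06], "fingers": 1}, {"delta_rot": [-0.03, -0.61, 0], "travel": [-0.24, 0.01, 0.04], "fingers": 1}, {"delta_rot": [-0.03, -0.61, 0], "travel": [-0.24, 0.01, 0.03], "fingers": 1}, {"delta_rot": [-0.03, -0.61, 0], "travel": [-0.24, 0.01, 0.01], "fingers": 1}, {"delta_rot": [-0.03, -0.61, 0], "travel": [-0.24, 0.01, 0], "fingers": 1}])

```text
clock: 23.58
tcp_pos: [0.5272, 0.1516, 0.222]
orientation: [0.128, 0.715, 0.677, 0.118]
wrist_force: [-0.4, 5.2, 1.4]
finger_gap: 0.0099
grip_force: 61.0
```

carry_out(series=[{"delta_rot": [-0.03, -0.61, 0], "travel": [-0.24, 0.01, -0.02], "fingers": 1}, {"delta_rot": [-0.03, -0.61, 0], "travel": [-0.24, 0.01, -0.03], "fingers": 1}, {"delta_rot": [-0.03, -0.61, 0], "travel": [-0.24, 0.01, -0.05], "fingers": 1}, {"delta_rot": [-0.03, -0.61, 0], "travel": [-0.23, 0.01, -0.06], "fingers": 1}, {"delta_rot": [0, 0, 0], "travel": [0, 0, 0], "fingers": 1}])

```text
clock: 24.2
tcp_pos: [0.5022, 0.1533, 0.2176]
orientation: [0.212, 0.694, 0.658, 0.2]
wrist_force: [-2.9, 7.2, 1.1]
finger_gap: 0.0099
grip_force: 61.2
```

```bash
python3 lid.py
```

```text
grasp [0.4917 0.1539 0.2334] radius 0.1166 theta 0.834 tool pitch 33.9 [-2.9  7.2  1.1] [0.99 0.81 0.53] 0.009900434504166295 [-0.008  0.022  0.035  0.029  0.004 -0.002]
```

carry_out(series=[{"delta_rot": [-0.03, -0.52, 0], "travel": [-0.2, -0.05, -0.06], "fingers": 1}, {"delta_rot": [0, 0, 0], "travel": [0, -0.03, 0], "fingers": 1}, {"delta_rot": [0, 0, 0], "travel": [0, 0, 0], "fingers": 1}, {"delta_rot": [0, 0, 0], "travel": [0, 0, 0], "fingers": 1}])

```text
clock: 24.7
tcp_pos: [0.4983, 0.1535, 0.2163]
orientation: [0.228, 0.688, 0.653, 0.219]
wrist_force: [-2.6, 13.9, 0.6]
finger_gap: 0.0098
grip_force: 61.8
```

```bash
python3 lid.py
python3 - <<'E'
from h import *
c=env.read_camera('side');cv2.imwrite('pics/fin_side.png',c['color'][:,:,::-1]);t=env.read_camera('top');cv2.imwrite('pics/fin_top.png',t['color'][:,:,::-1])
# free edge outer corner predictions of near (+y) lid corner, theta sweep, vs image corner
for th in(.7,.785,.87):
    hx=.5305;P=(hx-.130*np.cos(th)+.0049, .148+.003+.098+.006, .1235+.130*np.sin(th));print(th,proj(c,P).round(1))
g=cv2.cvtColor(c['color'],cv2.COLOR_RGB2GRAY)
m=(c['color'].max(2)<60).astype(np.uint8);m[:,:225]=0;m[:,330:]=0;m[:180]=0;m[330:]=0
for k in cv2.findContours(m,0,2)[0]:
    if cv2.contourArea(k)>25: print('dark',cv2.boundingRect(k),cv2.contourArea(k), k[k[:,0,1].argmax(),0])
for yy in(.148+.055+.003,):
    for th in(.7,.785,.87):
        P=(.5305-.108*np.cos(th)+.045*np.sin(th)+.003,.205,.1235+.108*np.sin(th)+.045*np.cos(th));print('barend',th,proj(c,P).round(1))
E
```

```text
grasp [0.4869 0.154  0.2315] radius 0.1166 theta 0.791 tool pitch 36.8 [-2.6 13.9  0.6] [2.16 0.97 1.58] 0.009785396542575738 [-0.     0.     0.001  0.     0.001 -0.001]
0.7 [290.7 275.7]
0.785 [287.1 271.9]
0.87 [283.2 268.1]
dark (274, 180, 56, 66) 1545.5 [275 245]
barend 0.7 [280.3 244.1]
barend 0.785 [276.1 241.4]
barend 0.87 [271.9 238.9]
```

carry_out(series=[{"delta_rot": [0, 0, 0], "travel": [0, 0.08, 0], "fingers": 1}, {"delta_rot": [0, 0, 0], "travel": [0, 0.06, 0], "fingers": 1}, {"delta_rot": [0, 0, 0], "travel": [0, 0, 0], "fingers": 1}, {"delta_rot": [0, 0, 0], "travel": [0, 0, 0], "fingers": 1}])

```text
clock: 25.3
tcp_pos: [0.4987, 0.1535, 0.2164]
orientation: [0.231, 0.689, 0.651, 0.216]
wrist_force: [-5.3, 2.9, 5.7]
finger_gap: 0.0102
grip_force: 62.3
```

```bash
python3 lid.py
```

```text
grasp [0.4873 0.1542 0.2316] radius 0.1165 theta 0.794 tool pitch 36.9 [-5.3  2.9  5.7] [0.41 0.74 0.21] 0.01015673697443763 [-0.001  0.001 -0.002  0.     0.     0.002]
```

The lid is held still at about 0.79 rad with low forces. I'll check the bites and scoop once more, then hand in.

Run:
```python
from h import *
a=cv2.imread('pics/side0.png');b=cv2.imread('pics/fin_side.png')
d=cv2.absdiff(a,b).max(2)
for n,(x0,x1,y0,y1) in dict(timer=(225,262,150,190),cartons=(115,235,170,290)).items(): print(n,(d[y0:y1,x0:x1]>60).mean().round(3))
t0=cv2.imread('pics/top0.png');t1=cv2.imread('pics/fin_top.png');D=cv2.absdiff(t0,t1).max(2)
for n,(x0,x1,y0,y1) in dict(probe=(268,290,215,292),shakers=(290,375,128,162),timer=(245,290,120,180)).items(): print(n,(D[y0:y1,x0:x1]>60).mean().round(3))
env.hand_in();print('ok')
```

```text
timer 0.0
cartons 0.002
probe 0.025
shakers 0.0
timer 0.0
the job is handed in; nothing more can be done
ok
```

All four bites are in the warmer pan, the scoop lies flat and released in its tray, and the gripper is holding the lid still at about 45 degrees; the job is handed in, with the bystander objects unmoved in the final images.

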